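Rehouse the microscope objectives in turret order

ROBOT

A 6-joint arm with a two-finger parallel gripper is mounted at the origin on the work surface. World frame = base frame: x ahead of the robot, y to its left, z up, the work surface at z = 0. Lengths are in m, angles in rad, forces in N, time in s.
With the tool pointing down it reaches from about 0.325 to 0.85 m from the base axis. Payload 4.4 kg.
Tool frame: the origin (TCP) lies between the finger pads; the fingertips stand 17 mm ahead of it and the grasp point (between the pads) lies 2 mm behind it (ctrl.tcp_to_tips is the z of the fingertips in the tool frame, in m); z points along the fingers, y is the line along which they close (so a half turn about z gives the same grasp; the last joint's range is limited). The gripper opens to 94 mm and grips with 3 to 60 N. Pads are 16 mm wide; open, the fingers measure 119 mm over their backs; the gripper's body (75 mm by 177 mm) begins 78 mm behind the grasp point.
Start: joints at [-1.494, 0.207, 1.542, -0, 1.393, -0.15], TCP at [0.13, -0.56, 0.222] pointing down, gripper open.
Joint ranges: [-2.73, 2.73], [-0.86, 2.22], [0.23, 2.46], [-1.11, 4.25], [0.08, 2.63], [-2.82, 2.82]. Speed limits (rad/s): [2.79, 2.79, 3.14, 3.14, 3.14, 3.14].

INTERFACE

Orientations are given as a rotation vector (axis times angle).
In Python, from bench import ctrl, camera gives the robot as it stands. The module is installed in compiled form; this text tells all that it offers.
- The arm moves only by the tool carry_out, never from a script. Its arguments are lists of equal length, an entry for each row: "dp": the shift along the tool's x, y, z as a fraction of full scale, a list of three; "twist": the turn about the tool's z as a fraction of full scale; "jaw": the finger opening in mm, from 0 to 94. A call has 1 to 20 rows; each row is the pose to reach, as a shift and turn from the pose commanded when the call began, along the tool's axes at that moment; what a row does not reach only later rows make up. Full scale, the value 1, is 0.1 m for a shift and 60 degrees for a turn. A row lasts 1/8 s, in which the tool goes at most 62.5 mm and 10.7 degrees, less where a joint would pass 70% of its speed; a pose out of reach is approached as far as the arm can. A call with a number of a shift or a turn outside -1 to 1 is refused whole. A call with a gripper value outside its range is refused whole. The fingers move at their own pace and stop on an object; "force" is the grip in N (left out, the last holds). Time passes only in rows, so rows that repeat a pose let the fingers close. It gives the time, the measured TCP pose, the force, the opening and the grip force at its end, in the units of the state.
- ctrl.get_obs(): the state, without advancing time (a new reading comes with each control period).
- camera(name): name is "side" or "top"; returns a dict with "img" (400x640x3 uint8, blue, green, red), "range_z" (400x640 float32, m along the optical axis (not along the pixel's ray), 0 where there is no reading), "K" (3x3 intrinsics, pixels), "R" (3x3) and "t" (3): a world point X has camera coordinates R X + t. Camera axes: x right, y down, z forward; pixel columns grow to the right and rows downward; lengths in m; the calibration is good to about 2 mm. A picture is of the moment at which its call begins.
- ctrl.hand_in(): hands the job in; it is judged then, once.
The state is a dict: "t": time; "q": joint angles; "joint_velocities": joint speeds; "tau": joint torques, N m; "position": TCP position; "tool_rot": TCP orientation; "force": force on the tool from outside, world axes, zero at the start; "moment": the same for the moment, N m; "opening": finger opening in m; "grasp_force": force on a finger pad.
Only numpy, scipy, OpenCV 4.12 (cv2) and the standard library are available. Lean on these libraries where they do the work, as an engineer would, in place of code of your own. Each camera call takes 0.05 s, during which the arm holds its last target. There are 200 camera calls.

TASK

The four objectives taken off the probe station's microscope stand in the loaded rack in the order of their turret positions, counted from the end with the brass pin. Move all four to the empty rack in that same order, counted from that rack's own brass pin, so that each can go back to its own thread: one in each cup, standing upright with the lens up. They are glass: set each down gently, and do not drop or knock over any.

Things in the scene. Friction and masses are not known exactly. Their poses are not given: they have to be found in the camera images.
- mid_wide (a point): The wide objective: 60 mm tall, the thickest and shortest barrel (diameter 44 from 8 to 53 mm above its underside), a flat front almost filled by its large lens; foot (black thread cap) diameter 38; about 0.26 kg. Point: on its axis, half-way up (grip here, any side); z axis up out of the lens.
- mid_plain (a point): The plain objective: 66 mm tall, a slim straight barrel (diameter 32 from the foot up to 54 mm) with a short dark taper to a 21 mm nose; foot diameter 32; about 0.19 kg. Point: on its axis, half-way up (grip here, any side); z axis up out of the lens.
- mid_collar (a point): The objective with the correction collar: 74 mm tall, a dark ribbed ring of diameter 43 from 25 to 51 mm above its underside on a 34 mm barrel, bright taper to a 17 mm nose; foot diameter 34; about 0.24 kg. Point: on its axis, half-way up (grip here, any side); z axis up out of the lens.
- mid_long (a point): The long objective: 84 mm tall, the tallest, barrel diameter 35 up to 58 mm, then stepped in and a long bright cone to an 11 mm tip; foot diameter 35; about 0.25 kg. Point: on its axis, half-way up (grip here, any side); z axis up out of the lens.
- rack_from: Rack loaded at the start, fixed: aluminium bar 64 x 306 mm, 4 round white cups with dark floors in a row along its y axis: position one at y -99 mm, then -33, +33, +99. Brass pin (22 mm tall) on the bar at y -151, beside position one. Cups 60 mm across, 53 inside at the floor; cup floor 19 mm, rim 24 mm above the bench. Origin: bench level, middle of the row.
- rack_to: Rack empty at the start, fixed: same bar, cups, brass pin, origin, axes and sizes as the loaded rack (position one at y -99 mm, beside its pin; cup floors 19 mm above the bench). Its pin lies at the other side, seen from the robot, than that of the loaded rack.
- cup_wide: The cup of the loaded rack in which the wide objective stands at the start; fixed, it stays behind. Diameter 60 mm. Origin: centre of its underside, 16 mm above the bench (its floor is 3 mm higher); axes parallel to that rack's.
- cup_plain: The cup of the loaded rack in which the plain objective stands at the start; fixed, it stays behind. Diameter 60 mm. Origin: centre of its underside, 16 mm above the bench (its floor is 3 mm higher); axes parallel to that rack's.
- cup_collar: The cup of the loaded rack in which the collared objective stands at the start; fixed, it stays behind. Diameter 60 mm. Origin: centre of its underside, 16 mm above the bench (its floor is 3 mm higher); axes parallel to that rack's.
- cup_long: The cup of the loaded rack in which the long objective stands at the start; fixed, it stays behind. Diameter 60 mm. Origin: centre of its underside, 16 mm above the bench (its floor is 3 mm higher); axes parallel to that rack's.
Things that resemble listed ones, but are neither listed nor needed, are in the scene too. Leave any purple look-alike of the part that bears mid_wide alone.

How it is judged:
At the end, for the whole second after the job is handed in: Each objective stands in the empty rack at the position, counted from the pin, that it had in the loaded rack: axis within 14 mm of the cup centre along and across, foot on the cup floor (3 mm in height), lens up, upright within 0.08 rad, at rest (((y of cup_wide in the frame of rack_from between -0.119 and -0.079 m and y of mid_wide in the frame of rack_to between -0.113 and -0.085 m) or (y of cup_wide in the frame of rack_from between -0.053 and -0.013 m and y of mid_wide in the frame of rack_to between -0.047 and -0.019 m) or (y of cup_wide in the frame of rack_from between 0.013 and 0.053 m and y of mid_wide in the frame of rack_to between 0.019 and 0.047 m) or (y of cup_wide in the frame of rack_from between 0.079 and 0.119 m and y of mid_wide in the frame of rack_to between 0.085 and 0.113 m)) and x of mid_wide in the frame of rack_to between -0.014 and 0.014 m and z of mid_wide in the frame of rack_to between 0.046 and 0.052 m and angle between each of mid_wide, mid_plain, mid_collar, mid_long's own z axis and vertical below 0.08 rad and linear speed of each of obj_wide, obj_plain, obj_collar, obj_long below 0.02 m/s and angular speed of each of obj_wide, obj_plain, obj_collar, obj_long below 0.2 rad/s and ((y of cup_plain in the frame of rack_from between -0.119 and -0.079 m and y of mid_plain in the frame of rack_to between -0.113 and -0.085 m) or (y of cup_plain in the frame of rack_from between -0.053 and -0.013 m and y of mid_plain in the frame of rack_to between -0.047 and -0.019 m) or (y of cup_plain in the frame of rack_from between 0.013 and 0.053 m and y of mid_plain in the frame of rack_to between 0.019 and 0.047 m) or (y of cup_plain in the frame of rack_from between 0.079 and 0.119 m and y of mid_plain in the frame of rack_to between 0.085 and 0.113 m)) and x of mid_plain in the frame of rack_to between -0.014 and 0.014 m and z of mid_plain in the frame of rack_to between 0.049 and 0.055 m and ((y of cup_collar in the frame of rack_from between -0.119 and -0.079 m and y of mid_collar in the frame of rack_to between -0.113 and -0.085 m) or (y of cup_collar in the frame of rack_from between -0.053 and -0.013 m and y of mid_collar in the frame of rack_to between -0.047 and -0.019 m) or (y of cup_collar in the frame of rack_from between 0.013 and 0.053 m and y of mid_collar in the frame of rack_to between 0.019 and 0.047 m) or (y of cup_collar in the frame of rack_from between 0.079 and 0.119 m and y of mid_collar in the frame of rack_to between 0.085 and 0.113 m)) and x of mid_collar in the frame of rack_to between -0.014 and 0.014 m and z of mid_collar in the frame of rack_to between 0.053 and 0.059 m and ((y of cup_long in the frame of rack_from between -0.119 and -0.079 m and y of mid_long in the frame of rack_to between -0.113 and -0.085 m) or (y of cup_long in the frame of rack_from between -0.053 and -0.013 m and y of mid_long in the frame of rack_to between -0.047 and -0.019 m) or (y of cup_long in the frame of rack_from between 0.013 and 0.053 m and y of mid_long in the frame of rack_to between 0.019 and 0.047 m) or (y of cup_long in the frame of rack_from between 0.079 and 0.119 m and y of mid_long in the frame of rack_to between 0.085 and 0.113 m)) and x of mid_long in the frame of rack_to between -0.014 and 0.014 m and z of mid_long in the frame of rack_to between 0.058 and 0.064 m); the robot touches nothing.
It fails at once if an objective is knocked over or tipped by more than 35 degrees (angle between any of mid_wide, mid_plain, mid_collar, mid_long's own z axis and vertical above 0.61 rad).
It fails at once if an objective is dropped: it falls free of the fingers faster than 0.7 m/s (a fall of about 25 mm) ((linear speed of obj_wide above 0.7 m/s and contact force between obj_wide and the fingers below 0.05 N) or (linear speed of obj_plain above 0.7 m/s and contact force between obj_plain and the fingers below 0.05 N) or (linear speed of obj_collar above 0.7 m/s and contact force between obj_collar and the fingers below 0.05 N) or (linear speed of obj_long above 0.7 m/s and contact force between obj_long and the fingers below 0.05 N)).
It also fails if it takes over 93 s, if anything falls off the work surface, if the arm or the gripper's body presses on something with over 40 N, if the wrist force passes 120 N, or if a joint passes its speed limit or range.

## Working session

There is one attempt and no reset: what is moved stays moved. The work goes in short steps, Python scripts to look and compute and a tool call to move; the robot and the scene stay as the last step left them, time stands still between calls to the robot, and variables do not carry over. Pictures are saved under pics/ and viewed, at most 14 in all, crops included, and the job is handed in when it is done.

Besides the shell and the picture viewer there is one more tool, called after "Call:" by a JSON object that holds its "name" and its "arguments", one argument or row to a line. carry_out: Moves the arm, as the interface text tells. Shift numbers are shares of 0.1 m and turn numbers shares of 60 degrees, none past 1 either way. Its arguments: {"type":"object","properties":{"dp":{"type":"array","items":{"type":"array","items":{"type":"number"}}},"twist":{"type":"array","items":{"type":"number"}},"jaw":{"type":"array","items":{"type":"number"}},"force":{"type":"number"}},"required":["dp","twist","jaw"]}

```bash
mkdir -p pics
python3 - <<'E'
from bench import ctrl,camera
import cv2,numpy as np
for n in("top","side"):
    c=camera(n);cv2.imwrite(f"pics/{n}0.png",c["img"]);np.savez(n+"0.npz",**c)
    print(n,c["K"].tolist(),(-c["R"].T@c["t"]).round(3),c["R"].round(3).tolist())
o=ctrl.get_obs();print(o["t"],o["position"],o["tool_rot"],o["opening"],ctrl.tcp_to_tips)
E
```

```text
top [[444.7241464589253, 0.0, 324.891570214882], [0.0, 444.7241464589253, 198.7273153574985], [0.0, 0.0, 1.0]] [ 0.417 -0.039  0.823] [[0.028, -0.999, -0.018], [-0.983, -0.024, -0.183], [0.182, 0.023, -0.983]]
side [[370.93502696439475, 0.0, 319.91857062708226], [0.0, 370.93502696439475, 197.1075958143347], [0.0, 0.0, 1.0]] [0.184 0.359 0.473] [[-0.717, -0.697, -0.014], [-0.405, 0.432, -0.806], [0.568, -0.572, -0.592]]
0.1 [ 0.12978764 -0.55944985  0.22141883] [-3.11920940e+00 -3.56800671e-01 -1.19756493e-04] 0.09369915381803569 0.017
```

View pics/top0.png

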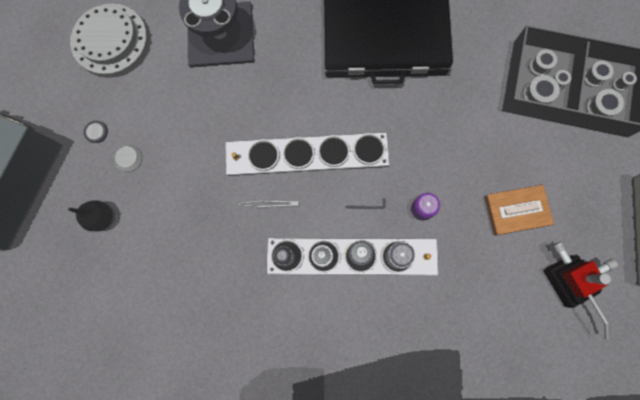

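View pics/side0.png

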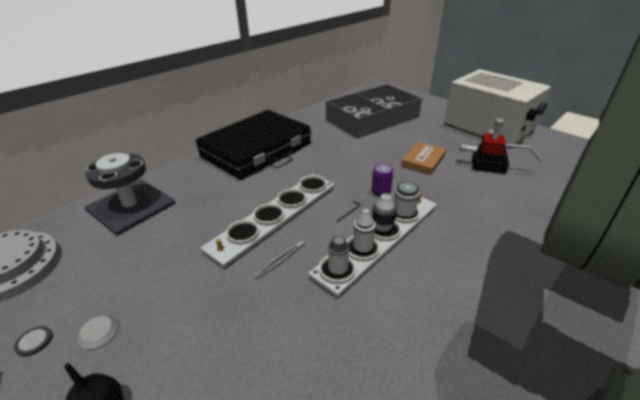

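```bash
cat > h.py <<'E'
import numpy as np,cv2
def ray(c,uv,z):
    uv=np.atleast_2d(uv).astype(float); C=-c["R"].T@c["t"]
    d=np.c_[uv,np.ones(len(uv))]@np.linalg.inv(c["K"]).T@c["R"]
    return (C+d*((z-C[2])/d[:,2])[:,None])
def cloud(c):
    v,u=np.mgrid[:400,:640]; Z=c["range_z"]
    p=np.stack([u,v,np.ones_like(u)],-1)@np.linalg.inv(c["K"]).T*Z[...,None]
    return (p-c["t"])@c["R"]
def comps(m):
    n,l,s,ce=cv2.connectedComponentsWithStats(m.astype(np.uint8)); return l,s,ce,n
E
python3 - <<'E'
from h import *
T=dict(np.load("top0.npz"));S=dict(np.load("side0.npz"))
im=T["img"];hsv=cv2.cvtColor(im,cv2.COLOR_BGR2HSV)
# pins
m=(hsv[...,1]>120)&(hsv[...,0]>8)&(hsv[...,0]<30)&(hsv[...,2]>80)
l,s,ce,n=comps(m)
for i in range(1,n):
    if 3<s[i,4]<100: print("pin?",ce[i].round(1),s[i,4],ray(T,ce[i],.03)[0].round(4))
# bars
for name,(x0,x1,y0,y1) in dict(to=(215,400,122,182),fro=(255,450,230,285)).items():
    w=np.zeros(im.shape[:2],np.uint8);w[y0:y1,x0:x1]=(im[y0:y1,x0:x1].min(2)>150)
    cs,_=cv2.findContours(w,0,2);c=max(cs,key=cv2.contourArea)
    P=ray(T,c[:,0],.016)[:,:2].astype(np.float32)
    print(name,cv2.minAreaRect(P))
# dark cups of empty rack
d=np.zeros(im.shape[:2],np.uint8);d[125:180,240:395]=im[125:180,240:395].max(2)<75
l,s,ce,n=comps(d)
for i in range(1,n):
    if s[i,4]>200: print("cup",ce[i].round(1),s[i],ray(T,ce[i],.020)[0].round(4))
# objects from clouds
for nm,c in(("top",T),("side",S)):
    W=cloud(c);ok=(c["range_z"]>0)&(W[...,2]>.04)&(W[...,2]<.115)&(W[...,0]>.22)&(W[...,0]<.4)&(W[...,1]>-.28)&(W[...,1]<.12)
    l,s,ce,n=comps(ok)
    for i in range(1,n):
        if s[i,4]>40:
            p=W[l==i]; print(nm,ce[i].round(0),s[i,4],"min",p.min(0).round(3),"max",np.percentile(p,98,axis=0).round(3),"med",np.median(p,0).round(3))
a=cv2.resize(im[225:285,255:445],None,fx=4,fy=4,interpolation=3);b=cv2.resize(S["img"][170:300,300:450],None,fx=2.6,fy=2.6,interpolation=3)
o=np.zeros((590,760,3),np.uint8);o[:240]=a;o[245:245+b.shape[0],:b.shape[1]]=b;cv2.imwrite("pics/crop.png",o)
E
```

```text
pin? [234.  154.5] 10 [0.6425 0.15   0.03  ]
pin? [426.9 256.4] 19 [ 0.4643 -0.2037  0.03  ]
to ((0.6530787944793701, 0.016941219568252563), (0.06475510448217392, 0.30706289410591125), 4.7345685958862305)
fro ((0.4618383049964905, -0.07189549505710602), (0.06480460613965988, 0.30712956190109253), 1.2084474563598633)
cup [368.6 148.7] [356 137  26  25 516] [ 0.6624 -0.0999  0.02  ]
cup [333.4 150.7] [321 139  26  25 512] [ 0.6569 -0.034   0.02  ]
cup [298.1 152.7] [285 141  27  25 511] [0.6516 0.032  0.02  ]
cup [262.8 154.8] [250 143  26  25 513] [0.6461 0.0982 0.02  ]
```

View pics/crop.png

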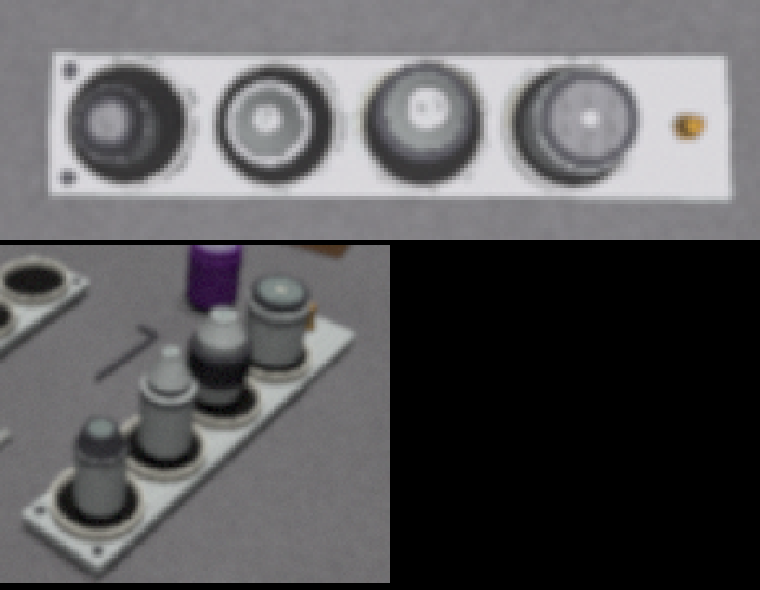

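Candidates: wide = grey (400,255), not purple (426,206) nor the steel tubes in the tray (545,90)/(605,100); collar (361,253), long (323,255), plain (286,255). The crop confirms this: from the pin at (427,256), the order is wide, collar, long, plain. The empty rack's pin is at (236,156), on the left.

Run:
```python
from h import *
T=dict(np.load("top0.npz"));S=dict(np.load("side0.npz"))
from scipy.optimize import least_squares
cen=dict(wide=(.4635,-.153,.022,.027,.07),collar=(.4621,-.087,.0215,.046,.068),long=(.4607,-.021,.0175,.03,.075),plain=(.4594,.045,.016,.03,.07))
for k,(x,y,r,z0,z1) in cen.items():
    for nm,c in(("top",T),("side",S)):
        W=cloud(c);ok=(c["range_z"]>0)&(np.hypot(W[...,0]-x,W[...,1]-y)<.035)
        a=W[ok&(W[...,2]>.09 if k=="long" else ok&(W[...,2]>.07))]
        p=W[ok&(W[...,2]>z0)&(W[...,2]<z1)]
        f=least_squares(lambda q:np.hypot(p[:,0]-q[0],p[:,1]-q[1])-r,[x,y],loss="soft_l1",f_scale=.002)
        print(k,nm,len(p),"fit",f.x.round(4),"topmed",np.median(a,0).round(4),len(a),"zmax",np.percentile(W[ok][:,2],98).round(3))
```

```text
wide top 89 fit [ 0.4646 -0.1517] topmed [ 0.4637 -0.1505  0.0803] 533 zmax 0.083
wide side 387 fit [ 0.4648 -0.1524] topmed [ 0.4606 -0.1451  0.0803] 341 zmax 0.082
collar top 26 fit [ 0.4659 -0.0841] topmed [ 0.4646 -0.0825  0.0825] 443 zmax 0.095
collar side 222 fit [ 0.4662 -0.0846] topmed [ 0.4603 -0.0758  0.0814] 357 zmax 0.095
long top 20 fit [ 0.4593 -0.0186] topmed [ 0.458  -0.019   0.0973] 143 zmax 0.104
long side 414 fit [ 0.4595 -0.0196] topmed [ 0.4561 -0.0145  0.0972] 134 zmax 0.103
plain top 32 fit [0.4573 0.0474] topmed [0.4566 0.0457 0.0824] 296 zmax 0.087
plain side 355 fit [0.4577 0.0462] topmed [0.4524 0.0525 0.081 ] 317 zmax 0.087
```

Call:
{"name": "carry_out", "arguments": {
  "dp": [
    [0,0,0],
    [0,0,0],
    [0,0,0],
    [0,0,0],
    [0,0,0],
    [0,0,0]
  ],
  "twist": [-0.17,-0.34,-0.51,-0.68,-0.8,-0.8],
  "jaw": [90,90,90,90,90,90],
  "force": 20
}}

```text
t: 0.85
position: [0.1298, -0.5598, 0.2219]
tool_rot: [-2.706, -1.593, -0.001]
force: [-1.0, -0.0, 1.0]
opening: 0.0898
grasp_force: 0.0
```

Call:
{"name": "carry_out", "arguments": {
  "dp": [
    [0,0,0],
    [0,0,0],
    [0,0,0],
    [0,0,0],
    [0,0,0]
  ],
  "twist": [-0.17,-0.34,-0.485,-0.485,-0.485],
  "jaw": [90,90,90,90,90]
}}

```text
t: 1.48
position: [0.1298, -0.56, 0.2223]
tool_rot: [-2.222, -2.221, -0.0]
force: [0.2, -0.9, 0.3]
opening: 0.0902
grasp_force: 0.0
```

```bash
cat > s.py <<'E'
import sys
from bench import ctrl
from scipy.spatial.transform import Rotation as R
import numpy as np
o=ctrl.get_obs();M=R.from_rotvec(o["tool_rot"]).as_matrix()
print("t",o["t"],"p",np.round(o["position"],4),"q",np.round(o["q"],3),"x",M[:,0].round(3),"y",M[:,1].round(3),"open",o["opening"],"F",np.round(o["force"],1))
if len(sys.argv)>3: print("dp",(M.T@(np.array(list(map(float,sys.argv[1:4])))-o["position"])/.1).round(3))
E
python3 s.py .4647 -.152 .2
```

```text
t 1.475 p [ 0.1298 -0.56    0.2223] q [-1.494  0.207  1.542  0.     1.394 -1.493] x [0. 1. 0.] y [ 1. -0. -0.] open 0.09018872458255177 F [ 0.2 -0.9  0.3]
dp [4.082 3.347 0.224]
```

Call:
{"name": "carry_out", "arguments": {
  "dp": [
    [0.33,0.28,0],
    [0.67,0.55,0],
    [1,0.83,0]
  ],
  "twist": [0,0,0],
  "jaw": [90,90,90]
}}

```text
t: 1.85
position: [0.2132, -0.4589, 0.2224]
tool_rot: [2.222, 2.221, 0.0]
force: [-0.6, 0.0, 0.1]
opening: 0.0898
grasp_force: 0.0
```

Call:
{"name": "carry_out", "arguments": {
  "dp": [
    [0.33,0.28,0],
    [0.67,0.55,0],
    [1,0.83,0]
  ],
  "twist": [0,0,0],
  "jaw": [90,90,90]
}}

```text
t: 2.22
position: [0.296, -0.3586, 0.2226]
tool_rot: [2.221, 2.221, -0.0]
force: [0.1, -0.7, 0.8]
opening: 0.0895
grasp_force: 0.0
```

Call:
{"name": "carry_out", "arguments": {
  "dp": [
    [0.33,0.28,0],
    [0.67,0.55,0],
    [1,0.83,0]
  ],
  "twist": [0,0,0],
  "jaw": [90,90,90]
}}

```text
t: 2.6
position: [0.3788, -0.2583, 0.2227]
tool_rot: [2.221, 2.221, 0.0]
force: [-0.2, -0.4, -0.8]
opening: 0.0899
grasp_force: 0.0
```

Call:
{"name": "carry_out", "arguments": {
  "dp": [
    [0.33,0.28,0],
    [0.67,0.55,0],
    [1,0.83,0],
    [1,0.83,0]
  ],
  "twist": [0,0,0,0],
  "jaw": [90,90,90,90]
}}

```text
t: 3.1
position: [0.462, -0.1573, 0.2225]
tool_rot: [2.216, 2.227, 0.001]
force: [0.3, -0.6, 0.2]
opening: 0.0898
grasp_force: 0.0
```

```bash
python3 s.py .4647 -.152 .17
```

```text
t 3.1 p [ 0.462  -0.1573  0.2225] q [-0.506  0.019  1.749  0.     1.373 -0.511] x [-0.005  1.     0.   ] y [1.    0.005 0.   ] open 0.08975837740166244 F [ 0.3 -0.6  0.2]
dp [0.053 0.028 0.525]
```

Call:
{"name": "carry_out", "arguments": {
  "dp": [
    [0.08,0.03,0.2],
    [0.08,0.03,0.5],
    [0.08,0.03,0.8],
    [0.08,0.03,1],
    [0.08,0.03,1],
    [0.08,0.03,1]
  ],
  "twist": [0,0,0,0,0,0],
  "jaw": [80,80,80,80,80,80]
}}

```text
t: 3.85
position: [0.4641, -0.1521, 0.1233]
tool_rot: [2.219, 2.222, 0.0]
force: [-0.2, 0.0, -0.1]
opening: 0.08
grasp_force: 0.0
```

```bash
python3 s.py .4647 -.152 .05
python3 - <<'E'
from bench import camera
import cv2,numpy as np
a=camera("side")["img"][80:300,220:560];b=camera("top")["img"][120:320,230:450]
o=np.zeros((600,800,3),np.uint8);a=cv2.resize(a,(460,298));b=cv2.resize(b,(330,300));o[:298,:460]=a;o[:300,465:795]=b
cv2.imwrite("pics/a1.png",o[:300])
E
```

```text
t 3.85 p [ 0.4641 -0.1521  0.1233] q [-0.494  0.132  1.85  -0.     1.159 -0.495] x [-0.001  1.    -0.001] y [1.    0.001 0.001] open 0.08000870642714954 F [-0.2  0.  -0.1]
dp [0.002 0.005 0.733]
```

View pics/a1.png

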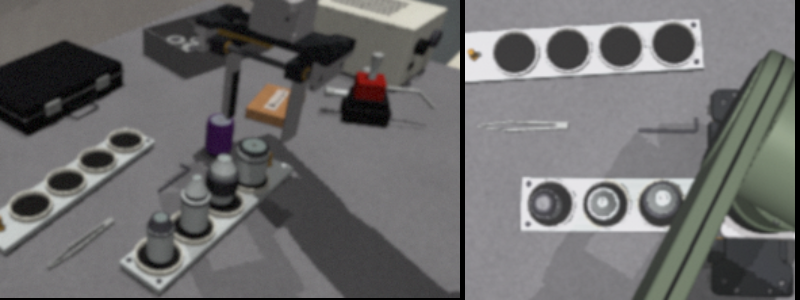

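Fingers at crop (232,85) and (292,110) straddle the wide objective at (252,160), and nothing blocks the descent.

Call:
{"name": "carry_out", "arguments": {
  "dp": [
    [0,0,0.2],
    [0,0,0.4],
    [0,0,0.6],
    [0,0,0.72],
    [0,0,0.72],
    [0,0,0.72],
    [0,0,0.72],
    [0,0,0.72],
    [0,0,0.72],
    [0,0,0.72],
    [0,0,0.72]
  ],
  "twist": [0,0,0,0,0,0,0,0,0,0,0],
  "jaw": [80,80,80,80,80,80,60,50,35,35,35],
  "force": 20
}}

```text
t: 5.32
position: [0.4639, -0.1513, 0.0506]
tool_rot: [2.218, 2.224, 0.0]
force: [0.5, 0.4, 1.3]
opening: 0.0442
grasp_force: 20.0
```

Call:
{"name": "carry_out", "arguments": {
  "dp": [
    [0,0,-0.02],
    [0,0,-0.1],
    [0,0,-0.3],
    [0,0,-0.6],
    [0,0,-1],
    [0,0,-1],
    [0,0,-1]
  ],
  "twist": [0,0,0,0,0,0,0],
  "jaw": [35,35,35,35,35,35,35]
}}

```text
t: 6.2
position: [0.4629, -0.1508, 0.1494]
tool_rot: [-2.217, -2.223, 0.001]
force: [-0.3, -0.5, -3.4]
opening: 0.0438
grasp_force: 20.0
```

```bash
python3 s.py .6461 .0982 .15
```

```text
t 6.2 p [ 0.4629 -0.1508  0.1494] q [-0.493  0.096  1.828 -0.     1.219 -0.496] x [-0.003  1.     0.001] y [ 1.     0.003 -0.002] open 0.04380937052613922 F [-0.3 -0.5 -3.4]
dp [ 2.485  1.839 -0.007]
```

Call:
{"name": "carry_out", "arguments": {
  "dp": [
    [0.1,0.2,0],
    [0.3,0.5,0],
    [0.4,0.7,0],
    [0.5,0.9,0]
  ],
  "twist": [0,0,0,0],
  "jaw": [35,35,35,35]
}}

```text
t: 6.7
position: [0.5524, -0.0999, 0.1473]
tool_rot: [-2.215, -2.221, 0.004]
force: [0.8, 0.1, -2.9]
opening: 0.0436
grasp_force: 20.0
```

Call:
{"name": "carry_out", "arguments": {
  "dp": [
    [0.25,0.25,0],
    [0.5,0.5,0],
    [0.75,0.7,0],
    [1,0.85,0]
  ],
  "twist": [0,0,0,0],
  "jaw": [35,35,35,35]
}}

```text
t: 7.2
position: [0.6372, 0.0002, 0.1469]
tool_rot: [-2.215, -2.221, 0.005]
force: [0.1, 0.6, -2.6]
opening: 0.0437
grasp_force: 20.0
```

Call:
{"name": "carry_out", "arguments": {
  "dp": [
    [0.3,0.05,0],
    [0.6,0.08,0],
    [0.85,0.08,0],
    [0.98,0.08,0],
    [0.98,0.08,0],
    [0.98,0.08,0]
  ],
  "twist": [0,0,0,0,0,0],
  "jaw": [35,35,35,35,35,35]
}}

```text
t: 7.95
position: [0.6458, 0.0962, 0.1497]
tool_rot: [-2.219, -2.223, 0.002]
force: [0.4, 0.0, -2.1]
opening: 0.0435
grasp_force: 20.0
```

```bash
python3 s.py .6461 .0982 .052
python3 - <<'E'
from bench import camera
import cv2,numpy as np
a=camera("side")["img"][80:300,150:490];b=camera("top")["img"][100:300,200:420]
o=np.zeros((300,800,3),np.uint8);a=cv2.resize(a,(460,298));b=cv2.resize(b,(330,300));o[:298,:460]=a;o[:300,465:795]=b
cv2.imwrite("pics/a2.png",o)
E
```

```text
t 7.95 p [0.6458 0.0962 0.1497] q [ 1.600e-02  4.310e-01  1.405e+00 -1.000e-03  1.307e+00  1.400e-02] x [-0.002  1.    -0.001] y [ 1.     0.002 -0.001] open 0.04346749100596821 F [ 0.4  0.  -2.1]
dp [0.02  0.004 0.977]
```

View pics/a2.png

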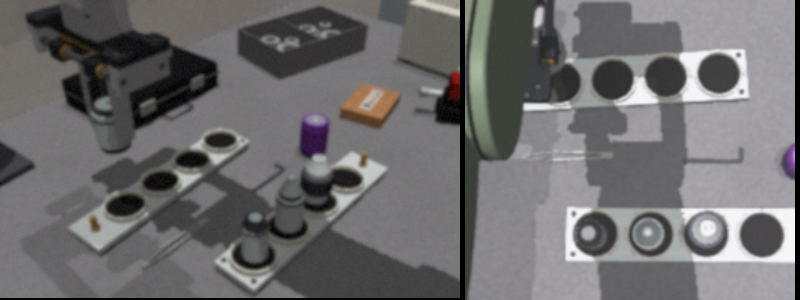

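The gripper holds the wide objective upright above the pin-side cup, crop (125,205).

Call:
{"name": "carry_out", "arguments": {
  "dp": [
    [0.02,0,0.1],
    [0.02,0,0.35],
    [0.02,0,0.6],
    [0.02,0,0.8],
    [0.02,0,0.9],
    [0.02,0,0.94],
    [0.02,0,0.96],
    [0.02,0,0.97],
    [0.02,0,0.98],
    [0.02,0,0.99],
    [0.02,0,0.99]
  ],
  "twist": [0,0,0,0,0,0,0,0,0,0,0],
  "jaw": [35,35,35,35,35,35,35,35,35,35,35]
}}

```text
t: 9.43
position: [0.6461, 0.0992, 0.0515]
tool_rot: [2.218, 2.224, 0.0]
force: [0.1, 0.4, -2.0]
opening: 0.044
grasp_force: 20.0
```

Call:
{"name": "carry_out", "arguments": {
  "dp": [
    [0,0,0.005],
    [0,0,0.01],
    [0,0,0.01],
    [0,0,0.01]
  ],
  "twist": [0,0,0,0],
  "jaw": [35,35,35,35]
}}

```text
t: 9.93
position: [0.6462, 0.0992, 0.0506]
tool_rot: [2.218, 2.224, 0.0]
force: [-0.3, 0.3, -0.7]
opening: 0.0435
grasp_force: 20.0
```

Call:
{"name": "carry_out", "arguments": {
  "dp": [
    [0,0,0],
    [0,0,0],
    [0,0,0],
    [0,0,0],
    [0,0,-0.2],
    [0,0,-0.5],
    [0,0,-0.8],
    [0,0,-1],
    [0,0,-1]
  ],
  "twist": [0,0,0,0,0,0,0,0,0],
  "jaw": [50,58,66,74,74,74,74,74,74]
}}

```text
t: 11.05
position: [0.6479, 0.0993, 0.1536]
tool_rot: [2.216, 2.222, 0.006]
force: [0.2, -0.1, 0.7]
opening: 0.0743
grasp_force: 0.0
```

Call:
{"name": "carry_out", "arguments": {
  "dp": [
    [-0.3,-0.3,0],
    [-0.6,-0.6,0],
    [-0.9,-0.9,0],
    [-0.9,-0.9,0]
  ],
  "twist": [0,0,0,0],
  "jaw": [74,74,74,74]
}}

```text
t: 11.55
position: [0.5533, 0.0077, 0.1487]
tool_rot: [-2.219, -2.219, 0.005]
force: [1.4, -0.7, 0.5]
opening: 0.0741
grasp_force: 0.0
```

Call:
{"name": "carry_out", "arguments": {
  "dp": [
    [-0.3,-0.3,0],
    [-0.6,-0.6,0],
    [-0.9,-0.9,0],
    [-0.9,-0.9,0],
    [-0.9,-0.9,0],
    [-0.9,-0.9,0]
  ],
  "twist": [0,0,0,0,0,0],
  "jaw": [74,74,74,74,74,74]
}}

```text
t: 12.3
position: [0.4675, -0.0805, 0.1504]
tool_rot: [2.217, 2.226, 0.001]
force: [-0.1, -0.5, 0.2]
opening: 0.0742
grasp_force: 0.0
```

```bash
python3 s.py .466 -.0843 .056
```

```text
t 12.3 p [ 0.4675 -0.0805  0.1504] q [-0.353  0.067  1.858  0.     1.217 -0.358] x [-0.004  1.     0.   ] y [1.    0.004 0.   ] open 0.07420656422114018 F [-0.1 -0.5  0.2]
dp [-0.039 -0.016  0.944]
```

Call:
{"name": "carry_out", "arguments": {
  "dp": [
    [-0.035,0,0],
    [-0.035,0,0.2],
    [-0.035,0,0.45],
    [-0.035,0,0.7],
    [-0.035,0,0.94],
    [-0.035,0,0.94],
    [-0.035,0,0.94],
    [-0.035,0,0.94],
    [-0.035,0,0.94],
    [-0.035,0,0.94],
    [-0.035,0,0.94],
    [-0.035,0,0.94]
  ],
  "twist": [0,0,0,0,0,0,0,0,0,0,0,0],
  "jaw": [74,74,74,74,74,74,74,60,50,35,35,35]
}}

```text
t: 13.8
position: [0.4665, -0.0848, 0.0567]
tool_rot: [-2.218, -2.224, 0.0]
force: [-2.6, -0.6, 3.9]
opening: 0.0417
grasp_force: 20.0
```

Call:
{"name": "carry_out", "arguments": {
  "dp": [
    [0,0,-0.02],
    [0,0,-0.1],
    [0,0,-0.3],
    [0,0,-0.6],
    [0,0,-1],
    [0,0,-1],
    [0,0,-1]
  ],
  "twist": [0,0,0,0,0,0,0],
  "jaw": [35,35,35,35,35,35,35]
}}

```text
t: 14.68
position: [0.4658, -0.0844, 0.1555]
tool_rot: [-2.218, -2.223, 0.001]
force: [-0.7, 0.9, -3.1]
opening: 0.0417
grasp_force: 20.0
```

```bash
python3 s.py .6516 .0320 .156
```

```text
t 14.675 p [ 0.4658 -0.0844  0.1555] q [-0.362  0.06   1.854  0.     1.23  -0.365] x [-0.003  1.     0.001] y [ 1.     0.003 -0.001] open 0.041696145009691 F [-0.7  0.9 -3.1]
dp [ 1.16   1.861 -0.007]
```

Call:
{"name": "carry_out", "arguments": {
  "dp": [
    [0.05,0.2,0],
    [0.2,0.5,0],
    [0.4,0.75,0],
    [0.6,0.95,0]
  ],
  "twist": [0,0,0,0],
  "jaw": [35,35,35,35]
}}

```text
t: 15.18
position: [0.5606, -0.0237, 0.1535]
tool_rot: [-2.216, -2.221, 0.004]
force: [-0.4, -0.3, -2.3]
opening: 0.0418
grasp_force: 20.0
```

Call:
{"name": "carry_out", "arguments": {
  "dp": [
    [0.2,0.3,0],
    [0.4,0.6,0],
    [0.53,0.85,0],
    [0.56,0.91,0],
    [0.56,0.91,0],
    [0.56,0.91,0]
  ],
  "twist": [0,0,0,0,0,0],
  "jaw": [35,35,35,35,35,35]
}}

```text
t: 15.92
position: [0.651, 0.0312, 0.1556]
tool_rot: [-2.218, -2.223, 0.003]
force: [-0.8, 0.7, -2.4]
opening: 0.0414
grasp_force: 20.0
```

```bash
python3 s.py .6516 .0320 .056
python3 - <<'E'
from bench import camera
import cv2,numpy as np
a=camera("side")["img"][80:300,150:490]
cv2.imwrite("pics/a3.png",cv2.resize(a,(680,440)))
E
```

```text
t 15.925 p [0.651  0.0312 0.1556] q [-0.085  0.424  1.402 -0.     1.318 -0.087] x [-0.002  1.    -0.   ] y [ 1.     0.002 -0.002] open 0.04137874445386647 F [-0.8  0.7 -2.4]
dp [0.008 0.009 0.996]
```

View pics/a3.png

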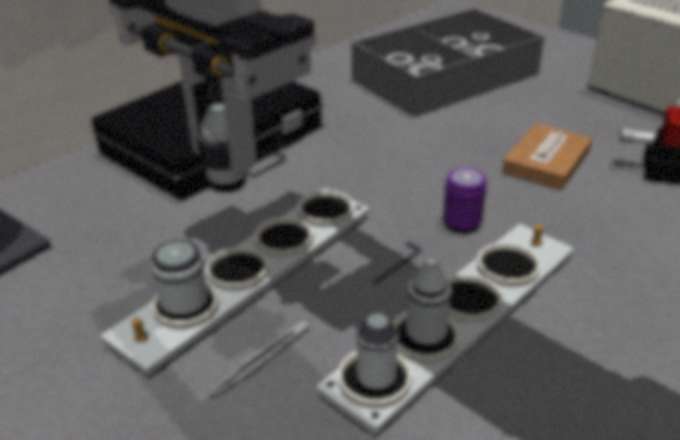

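The wide objective stands in its cup beside the pin at (183,280). The collared one hangs upright, ready to lower.

Call:
{"name": "carry_out", "arguments": {
  "dp": [
    [0,0,0.1],
    [0,0,0.35],
    [0,0,0.6],
    [0,0,0.8],
    [0,0,0.9],
    [0,0,0.94],
    [0,0,0.96],
    [0,0,0.97],
    [0,0,0.98],
    [0,0,0.985],
    [0,0,0.985]
  ],
  "twist": [0,0,0,0,0,0,0,0,0,0,0],
  "jaw": [35,35,35,35,35,35,35,35,35,35,35]
}}

```text
t: 17.35
position: [0.6523, 0.0317, 0.058]
tool_rot: [2.218, 2.224, 0.0]
force: [0.3, -0.1, -2.5]
opening: 0.0417
grasp_force: 20.0
```

Call:
{"name": "carry_out", "arguments": {
  "dp": [
    [0,0,0.005],
    [0,0,0.01],
    [0,0,0.01],
    [0,0,0.01]
  ],
  "twist": [0,0,0,0],
  "jaw": [35,35,35,35]
}}

```text
t: 17.85
position: [0.6523, 0.0317, 0.0569]
tool_rot: [-2.218, -2.224, 0.0]
force: [-0.5, -0.5, -2.6]
opening: 0.0417
grasp_force: 20.0
```

Not yet in contact; lower another millimetre.

Call:
{"name": "carry_out", "arguments": {
  "dp": [
    [0,0,0.004],
    [0,0,0.008],
    [0,0,0.008]
  ],
  "twist": [0,0,0],
  "jaw": [35,35,35]
}}

```text
t: 18.23
position: [0.6523, 0.0317, 0.0568]
tool_rot: [2.218, 2.224, 0.0]
force: [-2.8, 1.3, 3.8]
opening: 0.0418
grasp_force: 20.0
```

Call:
{"name": "carry_out", "arguments": {
  "dp": [
    [0,0,0],
    [0,0,0],
    [0,0,0],
    [0,0,0],
    [0,0,-0.2],
    [0,0,-0.5],
    [0,0,-0.8],
    [0,0,-1],
    [0,0,-1]
  ],
  "twist": [0,0,0,0,0,0,0,0,0],
  "jaw": [50,58,66,74,74,74,74,74,74]
}}

```text
t: 19.35
position: [0.654, 0.0316, 0.1593]
tool_rot: [2.215, 2.221, 0.006]
force: [-0.7, -0.8, -0.0]
opening: 0.0742
grasp_force: 0.0
```

Call:
{"name": "carry_out", "arguments": {
  "dp": [
    [-0.1,-0.3,0],
    [-0.15,-0.6,0],
    [-0.25,-0.9,0],
    [-0.25,-0.95,0]
  ],
  "twist": [0,0,0,0],
  "jaw": [74,74,74,74]
}}

```text
t: 19.85
position: [0.5549, 0.0064, 0.1546]
tool_rot: [-2.218, -2.221, 0.003]
force: [0.9, -0.5, 0.9]
opening: 0.0739
grasp_force: 0.0
```

Call:
{"name": "carry_out", "arguments": {
  "dp": [
    [-0.1,-0.3,0],
    [-0.15,-0.6,0],
    [-0.25,-0.9,0],
    [-0.25,-0.95,0],
    [-0.25,-0.95,0],
    [-0.25,-0.95,0]
  ],
  "twist": [0,0,0,0,0,0],
  "jaw": [74,74,74,74,74,74]
}}

```text
t: 20.6
position: [0.4637, -0.0186, 0.1563]
tool_rot: [2.218, 2.224, 0.001]
force: [0.2, -0.2, 0.4]
opening: 0.0739
grasp_force: 0.0
```

```bash
python3 s.py .4594 -.019 .060
```

```text
t 20.6 p [ 0.4637 -0.0186  0.1563] q [-0.227  0.036  1.876  0.     1.228 -0.23 ] x [-0.003  1.     0.   ] y [1.    0.003 0.001] open 0.07386017672422768 F [ 0.2 -0.2  0.4]
dp [-0.004 -0.044  0.963]
```

Call:
{"name": "carry_out", "arguments": {
  "dp": [
    [0,-0.035,0],
    [0,-0.035,0.2],
    [0,-0.035,0.45],
    [0,-0.035,0.7],
    [0,-0.035,0.95],
    [0,-0.035,0.95],
    [0,-0.035,0.95],
    [0,-0.035,0.95],
    [0,-0.035,0.95],
    [0,-0.035,0.95],
    [0,-0.035,0.95],
    [0,-0.035,0.95]
  ],
  "twist": [0,0,0,0,0,0,0,0,0,0,0,0],
  "jaw": [74,74,74,74,74,74,74,60,50,40,27,27]
}}

```text
t: 22.1
position: [0.4589, -0.0188, 0.0613]
tool_rot: [2.218, 2.224, 0.0]
force: [-0.2, 0.8, 1.3]
opening: 0.0344
grasp_force: 20.0
```

Call:
{"name": "carry_out", "arguments": {
  "dp": [
    [0,0,0],
    [0,0,-0.1],
    [0,0,-0.3],
    [0,0,-0.6],
    [0,0,-1],
    [0,0,-1],
    [0,0,-1]
  ],
  "twist": [0,0,0,0,0,0,0],
  "jaw": [27,27,27,27,27,27,27]
}}

```text
t: 22.98
position: [0.4578, -0.0185, 0.1599]
tool_rot: [-2.217, -2.223, 0.002]
force: [-0.8, -0.1, -3.1]
opening: 0.0346
grasp_force: 20.0
```

```bash
python3 s.py .6569 -.0340 .156
```

```text
t 22.975 p [ 0.4578 -0.0185  0.1599] q [-0.23   0.021  1.884  0.     1.239 -0.232] x [-0.003  1.     0.001] y [ 1.     0.003 -0.002] open 0.03459000724476763 F [-0.8 -0.1 -3.1]
dp [-0.16   1.99   0.035]
```

Call:
{"name": "carry_out", "arguments": {
  "dp": [
    [0,0.2,0],
    [-0.05,0.5,0],
    [-0.08,0.75,0],
    [-0.08,1,0]
  ],
  "twist": [0,0,0,0],
  "jaw": [27,27,27,27]
}}

```text
t: 23.48
position: [0.5578, -0.0264, 0.158]
tool_rot: [-2.216, -2.221, 0.005]
force: [0.1, -0.8, -1.8]
opening: 0.0343
grasp_force: 20.0
```

Call:
{"name": "carry_out", "arguments": {
  "dp": [
    [0,0.3,0],
    [-0.05,0.6,0],
    [-0.08,0.85,0],
    [-0.08,0.98,0],
    [-0.08,0.98,0],
    [-0.08,0.98,0]
  ],
  "twist": [0,0,0,0,0,0],
  "jaw": [27,27,27,27,27,27]
}}

```text
t: 24.22
position: [0.6556, -0.0339, 0.1602]
tool_rot: [-2.217, -2.223, 0.002]
force: [0.3, -0.0, -3.0]
opening: 0.0348
grasp_force: 20.0
```

```bash
python3 s.py .6569 -.034 .061
python3 - <<'E'
from bench import camera
import cv2,numpy as np
a=camera("side")["img"][80:300,150:490]
cv2.imwrite("pics/a4.png",cv2.resize(a,(680,440)))
E
```

```text
t 24.225 p [ 0.6556 -0.0339  0.1602] q [-0.183  0.429  1.384 -0.     1.331 -0.186] x [-0.003  1.     0.   ] y [ 1.     0.003 -0.002] open 0.03478524353557098 F [ 0.3 -0.  -3. ]
dp [-0.001  0.015  0.992]
```

View pics/a4.png

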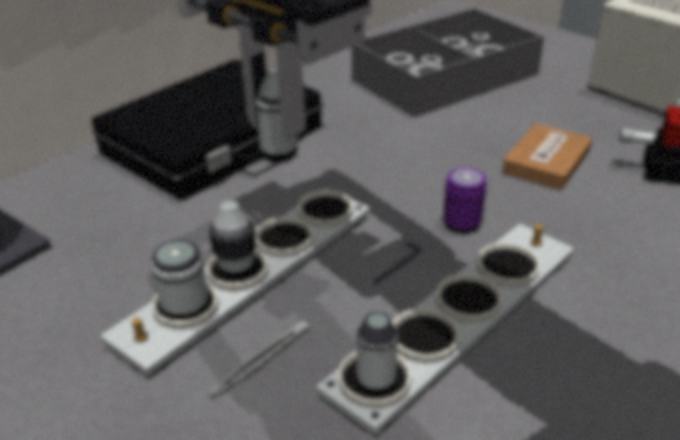

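The wide (183,280) and collared (232,245) objectives stand in cups 1 and 2, and the long one hangs upright over cup 3.

Call:
{"name": "carry_out", "arguments": {
  "dp": [
    [0,0,0.1],
    [0,0,0.35],
    [0,0,0.6],
    [0,0,0.8],
    [0,0,0.9],
    [0,0,0.94],
    [0,0,0.96],
    [0,0,0.97],
    [0,0,0.98],
    [0,0,0.99],
    [0,0,0.99]
  ],
  "twist": [0,0,0,0,0,0,0,0,0,0,0],
  "jaw": [27,27,27,27,27,27,27,27,27,27,27]
}}

```text
t: 25.65
position: [0.6569, -0.0342, 0.0622]
tool_rot: [-2.218, -2.224, 0.0]
force: [0.5, -0.3, -3.3]
opening: 0.0348
grasp_force: 20.0
```

Call:
{"name": "carry_out", "arguments": {
  "dp": [
    [0,0,0.005],
    [0,0,0.01],
    [0,0,0.01],
    [0,0,0.01]
  ],
  "twist": [0,0,0,0],
  "jaw": [27,27,27,27]
}}

```text
t: 26.15
position: [0.657, -0.0343, 0.0614]
tool_rot: [2.218, 2.224, 0.0]
force: [-0.2, 0.0, -0.4]
opening: 0.0345
grasp_force: 20.0
```

Call:
{"name": "carry_out", "arguments": {
  "dp": [
    [0,0,0],
    [0,0,0],
    [0,0,0],
    [0,0,0],
    [0,0,-0.2],
    [0,0,-0.5],
    [0,0,-0.8],
    [0,0,-1],
    [0,0,-1]
  ],
  "twist": [0,0,0,0,0,0,0,0,0],
  "jaw": [45,55,65,70,70,70,70,70,70]
}}

```text
t: 27.28
position: [0.6587, -0.0346, 0.1643]
tool_rot: [2.215, 2.221, 0.005]
force: [-0.4, 0.1, -0.3]
opening: 0.0701
grasp_force: 0.0
```

Call:
{"name": "carry_out", "arguments": {
  "dp": [
    [0.1,-0.3,0],
    [0.2,-0.6,0],
    [0.35,-0.9,0],
    [0.4,-1,0]
  ],
  "twist": [0,0,0,0],
  "jaw": [70,70,70,70]
}}

```text
t: 27.78
position: [0.5545, 0.0063, 0.1596]
tool_rot: [-2.216, -2.223, 0.003]
force: [0.1, 0.2, 0.2]
opening: 0.0701
grasp_force: 0.0
```

Call:
{"name": "carry_out", "arguments": {
  "dp": [
    [0.1,-0.3,0],
    [0.2,-0.6,0],
    [0.35,-0.9,0],
    [0.41,-0.99,0],
    [0.41,-0.99,0],
    [0.41,-0.99,0]
  ],
  "twist": [0,0,0,0,0,0],
  "jaw": [70,70,70,70,70,70]
}}

```text
t: 28.52
position: [0.4591, 0.0457, 0.1614]
tool_rot: [2.218, 2.223, 0.001]
force: [0.1, 0.3, 0.2]
opening: 0.0698
grasp_force: 0.0
```

```bash
python3 s.py .4575 .047 .0525
```

```text
t 28.525 p [0.4591 0.0457 0.1614] q [-0.088  0.024  1.878 -0.     1.239 -0.091] x [-0.002  1.    -0.   ] y [1.    0.002 0.001] open 0.06977535378705087 F [0.1 0.3 0.2]
dp [ 0.013 -0.017  1.089]
```

Call:
{"name": "carry_out", "arguments": {
  "dp": [
    [0,0,0.1],
    [0,0,0.25],
    [0,0,0.4]
  ],
  "twist": [0,0,0],
  "jaw": [70,70,70]
}}

```text
t: 28.9
position: [0.4573, 0.0461, 0.1195]
tool_rot: [-2.218, -2.223, 0.001]
force: [0.8, -0.0, 0.7]
opening: 0.0701
grasp_force: 0.0
```

Call:
{"name": "carry_out", "arguments": {
  "dp": [
    [0,0,0.2],
    [0,0,0.4],
    [0,0,0.6],
    [0,0,0.68],
    [0,0,0.68],
    [0,0,0.68],
    [0,0,0.68],
    [0,0,0.68],
    [0,0,0.68],
    [0,0,0.68],
    [0,0,0.68]
  ],
  "twist": [0,0,0,0,0,0,0,0,0,0,0],
  "jaw": [70,70,70,70,70,70,60,50,40,24,24]
}}

```text
t: 30.28
position: [0.4576, 0.0462, 0.0532]
tool_rot: [-2.218, -2.224, 0.0]
force: [-0.6, -0.7, 1.2]
opening: 0.0314
grasp_force: 20.0
```

Call:
{"name": "carry_out", "arguments": {
  "dp": [
    [0,0,0],
    [0,0,-0.1],
    [0,0,-0.3],
    [0,0,-0.6],
    [0,0,-1],
    [0,0,-1],
    [0,0,-1]
  ],
  "twist": [0,0,0,0,0,0,0],
  "jaw": [24,24,24,24,24,24,24]
}}

```text
t: 31.15
position: [0.4569, 0.0463, 0.1523]
tool_rot: [-2.218, -2.224, 0.001]
force: [0.1, 0.7, -2.1]
opening: 0.0318
grasp_force: 20.0
```

```bash
python3 s.py .6624 -.0999 .156
```

```text
t 31.15 p [0.4569 0.0463 0.1523] q [-0.088  0.033  1.89  -0.     1.221 -0.091] x [-0.003  1.     0.   ] y [ 1.     0.003 -0.001] open 0.03178919789352375 F [ 0.1  0.7 -2.1]
dp [-1.467  2.051 -0.04 ]
```

Call:
{"name": "carry_out", "arguments": {
  "dp": [
    [-0.15,0.15,0],
    [-0.4,0.4,0],
    [-0.65,0.6,0],
    [-0.9,0.8,0]
  ],
  "twist": [0,0,0,0],
  "jaw": [24,24,24,24]
}}

```text
t: 31.65
position: [0.5385, -0.0454, 0.1512]
tool_rot: [-2.218, -2.222, 0.002]
force: [-0.4, 0.7, -1.9]
opening: 0.0321
grasp_force: 20.0
```

Call:
{"name": "carry_out", "arguments": {
  "dp": [
    [-0.2,0.25,0],
    [-0.4,0.5,0],
    [-0.56,0.75,0]
  ],
  "twist": [0,0,0],
  "jaw": [24,24,24]
}}

```text
t: 32.02
position: [0.6136, -0.1015, 0.1507]
tool_rot: [-2.218, -2.221, 0.003]
force: [0.7, 0.3, -2.3]
opening: 0.0318
grasp_force: 20.0
```

Call:
{"name": "carry_out", "arguments": {
  "dp": [
    [0,0.25,0],
    [0,0.45,0],
    [0,0.5,0],
    [0,0.5,0],
    [0,0.5,0]
  ],
  "twist": [0,0,0,0,0],
  "jaw": [24,24,24,24,24]
}}

```text
t: 32.65
position: [0.6623, -0.0994, 0.1525]
tool_rot: [-2.218, -2.223, 0.001]
force: [-0.5, 0.3, -1.4]
opening: 0.0319
grasp_force: 20.0
```

```bash
python3 s.py .6624 -.0999 .053
python3 - <<'E'
from bench import camera
import cv2,numpy as np
a=camera("side")["img"][80:300,150:490]
cv2.imwrite("pics/a5.png",cv2.resize(a,(680,440)))
E
```

```text
t 32.65 p [ 0.6623 -0.0994  0.1525] q [-0.278  0.462  1.354 -0.     1.327 -0.28 ] x [-0.003  1.     0.   ] y [ 1.     0.003 -0.001] open 0.03191506819672777 F [-0.5  0.3 -1.4]
dp [-0.006  0.003  0.995]
```

View pics/a5.png

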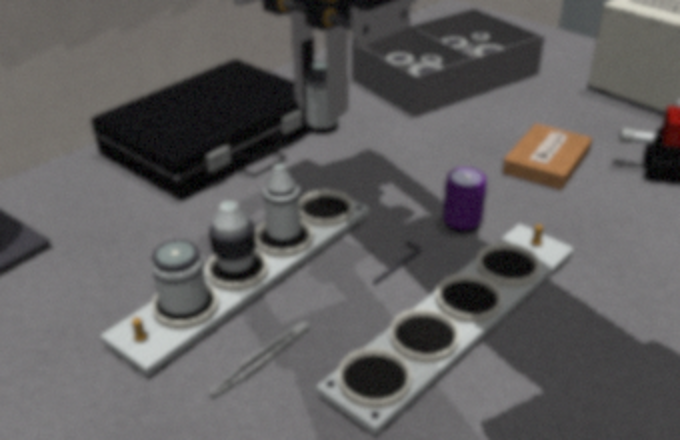

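Three objectives stand in cups 1–3, and the plain one hangs over cup 4 at (325,207).

Call:
{"name": "carry_out", "arguments": {
  "dp": [
    [0,0,0.1],
    [0,0,0.35],
    [0,0,0.6],
    [0,0,0.8],
    [0,0,0.9],
    [0,0,0.94],
    [0,0,0.96],
    [0,0,0.97],
    [0,0,0.98],
    [0,0,0.99],
    [0,0,0.99]
  ],
  "twist": [0,0,0,0,0,0,0,0,0,0,0],
  "jaw": [24,24,24,24,24,24,24,24,24,24,24]
}}

```text
t: 34.08
position: [0.6631, -0.0992, 0.0542]
tool_rot: [-2.218, -2.224, -0.0]
force: [-0.6, 0.2, -1.9]
opening: 0.0315
grasp_force: 20.0
```

Call:
{"name": "carry_out", "arguments": {
  "dp": [
    [0,0,0.005],
    [0,0,0.01],
    [0,0,0.01],
    [0,0,0.01]
  ],
  "twist": [0,0,0,0],
  "jaw": [24,24,24,24]
}}

```text
t: 34.58
position: [0.6632, -0.0993, 0.0533]
tool_rot: [2.218, 2.224, 0.0]
force: [-0.7, 0.5, -0.4]
opening: 0.0315
grasp_force: 20.0
```

Call:
{"name": "carry_out", "arguments": {
  "dp": [
    [0,0,0],
    [0,0,0],
    [0,0,0],
    [0,0,0],
    [0,0,-0.2],
    [0,0,-0.5],
    [0,0,-0.8],
    [0,0,-1],
    [0,0,-1]
  ],
  "twist": [0,0,0,0,0,0,0,0,0],
  "jaw": [45,55,65,70,70,70,70,70,70]
}}

```text
t: 35.7
position: [0.6648, -0.0997, 0.1564]
tool_rot: [2.215, 2.221, 0.004]
force: [-0.1, -0.2, 0.1]
opening: 0.0702
grasp_force: 0.0
```

Call:
{"name": "carry_out", "arguments": {
  "dp": [
    [-0.3,-0.3,0],
    [-0.6,-0.6,0],
    [-0.9,-0.9,0],
    [-0.9,-0.9,0]
  ],
  "twist": [0,0,0,0],
  "jaw": [70,70,70,70]
}}

```text
t: 36.2
position: [0.5707, -0.1908, 0.1515]
tool_rot: [-2.22, -2.218, 0.003]
force: [0.5, 0.3, 0.4]
opening: 0.0697
grasp_force: 0.0
```

Call:
{"name": "carry_out", "arguments": {
  "dp": [
    [-0.3,-0.3,0],
    [-0.6,-0.6,0],
    [-0.9,-0.9,0],
    [-0.9,-0.9,0],
    [-0.9,-0.9,0],
    [-0.9,-0.9,0]
  ],
  "twist": [0,0,0,0,0,0],
  "jaw": [70,70,70,70,70,70]
}}

```text
t: 36.95
position: [0.4845, -0.2786, 0.1528]
tool_rot: [-2.216, -2.226, -0.001]
force: [-0.2, 0.6, 0.4]
opening: 0.0701
grasp_force: 0.0
```

Run:
```python
from bench import camera
from h import *
from scipy.optimize import least_squares
cs={n:camera(n) for n in("top","side")}
cen=dict(wide=(.6461,.0982,.022,.03,.07),collar=(.6516,.032,.0215,.046,.068),long=(.6569,-.034,.0175,.03,.075),plain=(.6624,-.0999,.016,.03,.07))
for k,(x,y,r,z0,z1) in cen.items():
    c=cs["side"];W=cloud(c);ok=(c["range_z"]>0)&(np.hypot(W[...,0]-x,W[...,1]-y)<.035)
    p=W[ok&(W[...,2]>z0)&(W[...,2]<z1)]
    f=least_squares(lambda q:np.hypot(p[:,0]-q[0],p[:,1]-q[1])-r,[x,y],loss="soft_l1",f_scale=.002)
    print(k,"off mm",((f.x-[x,y])*1000).round(1),"zmax",np.percentile(W[ok][:,2],98).round(3))
a=cs["side"]["img"][80:300,150:490];b=cs["top"]["img"][100:300,200:420]
o=np.zeros((300,800,3),np.uint8);o[:298,:460]=cv2.resize(a,(460,298));o[:,465:795]=cv2.resize(b,(330,300));cv2.imwrite("pics/end.png",o)
```

```text
wide off mm [ 0.8 -0. ] zmax 0.082
collar off mm [1.5 0.1] zmax 0.095
long off mm [ 0.8 -0.9] zmax 0.101
plain off mm [1.5 1. ] zmax 0.087
```

View pics/end.png

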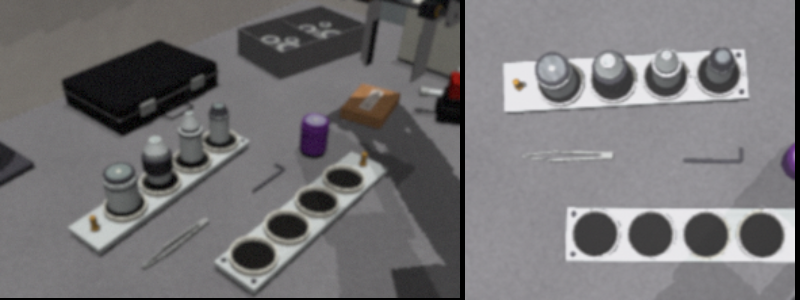

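All four stand upright and centred, in pin order: wide (555,75), collar (612,75), long (667,72), plain (720,72).

```bash
python3 -c "
from bench import ctrl
print(ctrl.hand_in())"
```

```text
the job is handed in; nothing more can be done
None
```

The job is handed in (no verdict came back): all four objectives stand upright in the empty rack in pin order (wide, collar, long, plain), each measured within 2 mm of its cup centre, about 37 s into the 93 s limit.

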